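# Put the seed tins away and shut the seed box

### The job

Clear up after sowing: lift the wooden tamper out of the seed box and stand it flat in the middle of the small plywood board, then slide every seed tin that stands on the table upright into a free slot of the box, right down to the floor. Last, tip the open lid over from behind, past upright, and let it swing shut by its own weight, keeping off it as it falls; leave the pot, the jar and the notebook where they are.

Things in the scene. Friction and masses are not known exactly. Their poses are not given: they have to be found in the camera images.
- seed_box: fixed open plywood box, outside 254 (x) x 120 (y) x 102 (z) mm, walls and floor 6 mm. Origin: centre of its underside on the table; x along its length, y towards the hinged side, z up. Six slots in a row along x, 36 mm apart, between wooden dividers 45 mm high (tops 51 mm above the table), with solid blocks as high beyond the end slots. A tin in a slot stays below the rim
- slot0 (a point): centre of the floor of slot 0 (6 mm above the table); x along the row of slots, y along the slot. Each slot is 25 mm wide (x) and 108 mm long (y): a tin enters with its length along y, about 1.5 mm to spare on each side. Slot 0 is at the box's -x end, slot 5 at its +x end
- slot1 (a point): centre of the floor of slot 1 (6 mm above the table); x along the row of slots, y along the slot. Each slot is 25 mm wide (x) and 108 mm long (y): a tin enters with its length along y, about 1.5 mm to spare on each side. Slot 0 is at the box's -x end, slot 5 at its +x end
- slot2 (a point): centre of the floor of slot 2 (6 mm above the table); x along the row of slots, y along the slot. Each slot is 25 mm wide (x) and 108 mm long (y): a tin enters with its length along y, about 1.5 mm to spare on each side. Slot 0 is at the box's -x end, slot 5 at its +x end
- slot3 (a point): centre of the floor of slot 3 (6 mm above the table); x along the row of slots, y along the slot. Each slot is 25 mm wide (x) and 108 mm long (y): a tin enters with its length along y, about 1.5 mm to spare on each side. Slot 0 is at the box's -x end, slot 5 at its +x end
- slot4 (a point): centre of the floor of slot 4 (6 mm above the table); x along the row of slots, y along the slot. Each slot is 25 mm wide (x) and 108 mm long (y): a tin enters with its length along y, about 1.5 mm to spare on each side. Slot 0 is at the box's -x end, slot 5 at its +x end
- slot5 (a point): centre of the floor of slot 5 (6 mm above the table); x along the row of slots, y along the slot. Each slot is 25 mm wide (x) and 108 mm long (y): a tin enters with its length along y, about 1.5 mm to spare on each side. Slot 0 is at the box's -x end, slot 5 at its +x end
- lid (a joint): lid angle (rad): 0 = shut, 1.57 = upright, 1.95 = its stop, leaning back; it starts leaning back, between 1.75 and its stop. Plywood panel 258 x 128 x 8 mm, 0.35 kg, with two 2 mm battens (looks only) on its outer face. Slight hinge friction; it falls shut by itself once below about 1.4. A push of 1 to 3 N near its free edge moves it
- lid_hinge (a point): middle of the hinge line, on the box's +y rim, 102 mm above the table; its x runs along the hinge, y points outwards, away from the box
- lid_edge (a point): middle of the lid's free edge, in mid thickness, 128 mm from the hinge line
- tin0: flat seed tin standing on its long edge: metal body 100 (x) x 22 (y) x 60 (z) mm with a paper label, weighted low; on top, centred, an upright wooden grip tab 40 (x) x 10 (y) mm, from 60 to 88 mm above the underside. 0.22 kg. Origin: centre of the underside; z up. Same either way round. Tins 0 to 4 start on the table; only some are present (None = absent)
- tin1: seed tin just like tin0, same frame; None = absent
- tin2: seed tin just like tin0, same frame; None = absent
- tin3: seed tin just like tin0, same frame; None = absent
- tin4: seed tin just like tin0, same frame; None = absent
- filed_a: a seed tin just like tin0, already standing in the -x end slot of the box (slot 0) and to stay there; None = absent, and then that slot is empty. Exactly one of filed_a and filed_b is present
- filed_b: a seed tin just like tin0, already standing in the +x end slot of the box (slot 5) and to stay there; None = absent, and then that slot is empty. Exactly one of filed_a and filed_b is present
- tamper: wooden tamper: plate 84 (x) x 90 (y) x 12 (z) mm with an upright block handle 22 (x) x 60 (y) mm, from 12 to 74 mm above the underside. 0.2 kg. Origin: centre of the underside; z up. It starts lying on the box's dividers over the middle slots (underside 51 mm above the table); its handle sticks up past the rim, so the lid cannot shut
- board: fixed plywood board 130 (x) x 160 (y) x 10 (z) mm lying on the table; origin: centre of its underside
- pot: terracotta pot, 90 mm across, 80 mm tall, a bystander; origin: centre of the underside
- jar: glass jar, 70 mm across, 90 mm tall, a bystander; origin: centre of the underside
- notebook: closed notebook 150 x 107 x 16 mm, a bystander; origin: centre of the underside
Not all that is in view belongs to the job. What is shaped like the tin4 but yellow is not meant.

How it is judged:
By the outcome, as a careful person would: the job done as asked, in the order asked, and still so for the second after the job is handed in, with the robot touching nothing.
Of filed_a, filed_b only 1 to 1 are there at a start; the rules pass over those that are not, and their reading is None.
Of tin0, tin1, tin2, tin3, tin4 only 3 to 5 are there at a start; the rules pass over those that are not, and their reading is None.
At some moment in a run one of tin0, tin1, tin2, tin3, tin4 may be knocked a few centimetres aside while the robot is not near it.
It also fails if it takes over 210 s, if anything falls off the work surface, if the arm or the gripper's body presses on something with over 40 N, if the wrist force passes 120 N, or if a joint passes its speed limit or range.

### The arm

A 6-joint arm with a two-finger parallel gripper is mounted at the origin on the work surface. World frame = base frame: x ahead of the robot, y to its left, z up, the work surface at z = 0. Lengths are in mm, angles in rad, forces in N, time in s.
With the tool pointing down it reaches from about 350 to 875 mm from the base axis. Payload 15.5 kg.
Tool frame: the origin (TCP) lies on the centre line of the jaws, within the pads' length; the fingertips stand 17 mm ahead of it and the grasp point (between the pads) lies 2 mm behind it; z points along the fingers, y is the direction in which the jaws open and shut (so a half turn about z gives the same grasp; the last joint's range is limited). The gripper opens to 85 mm and grips with 20 to 120 N. Pads are 22 mm wide; open, the fingers measure 114 mm over their backs; the gripper's body (76 mm by 85 mm) begins 54 mm behind the grasp point. The pads swing forward as they close: fully open they stand 13 mm farther back than shut.
Start: joints at [1.085, 0.494, 1.345, -0, 1.302, -0.096], TCP at [237.498, 578.119, 248.277] pointing down, gripper open.
Joint ranges: [-2.91, 2.91], [-0.82, 2.16], [0.22, 2.67], [-1.22, 4.37], [0.12, 2.79], [-3.08, 3.08]. Speed limits (rad/s): [1.89, 1.89, 2.57, 3.01, 3.01, 3.01].

### API

Orientations are given as a 3x3 rotation matrix whose columns are the frame's x, y, z axes.
In Python, from workcell import move_pose, move_l, move_joints, grip, dwell, ik, get_state, grab_frame, MotionError, job_done gives the robot as it stands. Calls block until the motion is done:
- move_pose(position, orientation): joint-space move of the TCP to a pose.
- move_l(position, rate=150, frame=None, until_force=None): straight line of the TCP; frame=None keeps the orientation; rate is the mean speed in mm/s. With until_force (N) it stops when the force on the tool has changed by that much, and returns True; else False.
- move_joints(angles): joint-space move.
- grip(opening, newtons=None): opening from 0.0 (shut) to 1.0 (fully open); newtons is the grip in N (None keeps the last); returns when the fingers have stopped.
- dwell(seconds).
- ik(position, orientation): joint angles nearest the present ones, or None.
- get_state(): the state.
- grab_frame(name): name is "scene" or "top" or "wrist"; returns a dict with "img" (400x640x3 uint8, red, green, blue), "mtx" (3x3 intrinsics, pixels), "R" (3x3) and "t" (3): a world point X has camera coordinates R X + t; the wrist camera has in their place "T_tool_cam" (4x4, takes a point from camera to tool coordinates, whose origin is the TCP and whose axes are the flange's). Camera axes: x right, y down, z forward; pixel columns grow to the right and rows downward; lengths in mm; the calibration is good to about 2 mm. A picture is of the moment at which its call begins: read the wrist's pose just before it. There is no depth.
A pose or a line that the arm cannot do raises MotionError and nothing moves.
- job_done(): hands the job in, once; it reports no verdict.
The state is a dict: "clock": time; "joint_pos": joint angles; "joint_vel": joint speeds; "effort": joint torques, N m; "eef_pos": TCP position; "orientation": TCP orientation; "force": force on the tool from outside, world axes, zero at the start; "wrist_torque": the same for the moment, N m; "gripper_width": opening from 0.0 (shut) to 1.0 (fully open).
Only numpy, scipy, OpenCV 4.12 (cv2) and the standard library are available. Lean on these libraries where they do the work, as an engineer would, in place of code of your own. Each camera call takes 0.05 s, during which the arm holds its last target.

## Working session

There is one attempt and no reset: what is moved stays moved. The work goes in short steps, each a Python script; the robot and the scene stay as the last script left them, time stands still between calls to the robot, and variables do not carry over. Pictures are saved under pics/ and viewed, and the job is handed in when it is done.

```bash
mkdir -p pics; ls
python3 - <<'E'
from workcell import *
import cv2
for n in ["scene","top","wrist"]:
    f=grab_frame(n); cv2.imwrite(f"pics/{n}0.png",f["img"][:,:,::-1])
    print(n,f["mtx"].tolist(),f.get("R"),f.get("t"),f.get("T_tool_cam"))
s=get_state(); print(s)
E
```

```text
pics
scene [[519.2906979921701, 0.0, 318.4540569270213], [0.0, 519.2906979921701, 196.68853926137623], [0.0, 0.0, 1.0]] [[ 0.8609614   0.50826005 -0.02042514]
 [ 0.3102335  -0.55649068 -0.7707615 ]
 [-0.40311369  0.65725934 -0.63679629]] [-390.72177941  -80.88192051 1720.89317329] None
top [[385.9082952286784, 0.0, 319.7933027647307], [0.0, 385.9082952286784, 200.76172230304218], [0.0, 0.0, 1.0]] [[-0.02630864 -0.99956911 -0.01301753]
 [-0.98370941  0.02820334 -0.17753978]
 [ 0.17783042  0.00813464 -0.98402753]] [ -27.78726246  516.01060814 1171.71300027] None
wrist [[336.4382866346088, 0.0, 320.83091333524294], [0.0, 336.4382866346088, 197.1874773923295], [0.0, 0.0, 1.0]] None None [[-5.87491375e-04 -9.63337519e-01 -2.68291780e-01  6.85015623e+01]
 [ 9.99999802e-01 -5.05112784e-04 -3.76072507e-04 -9.94588413e-01]
 [ 2.26767148e-04 -2.68291948e-01  9.63337625e-01 -1.25122732e+02]
 [ 0.00000000e+00  0.00000000e+00  0.00000000e+00  1.00000000e+00]]
{'clock': 0.15, 'joint_pos': array([ 1.08549146e+00,  4.94054918e-01,  1.34594501e+00, -3.16303191e-06,
        1.30252506e+00, -9.55210259e-02]), 'joint_vel': array([-3.19349040e-07, -1.80766473e-03, -1.96155611e-03,  1.99752844e-03,
        5.45591916e-04,  2.49254988e-04]), 'effort': array([ 1.64089572e-03, -8.82540393e+01, -3.84064150e+01, -3.84386965e-06,
        7.11748915e-03,  4.10773708e-06]), 'eef_pos': array([237.38708665, 577.89577035, 247.84307508]), 'orientation': array([[-9.24991521e-01,  3.79987499e-01, -4.32216076e-04],
       [ 3.79987735e-01,  9.24991156e-01, -8.26103573e-04],
       [ 8.58870174e-05, -9.28375608e-04, -9.99999565e-01]]), 'force': array([ 0.6469653 , -0.08150317, -0.18534675]), 'wrist_torque': array([-0.04245435, -0.04676177, -0.0061785 ]), 'gripper_width': 1.001547807078808}
```

View pics/scene0.png

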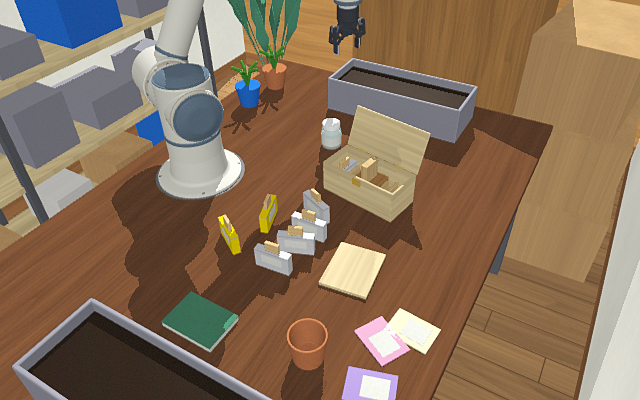

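View pics/top0.png

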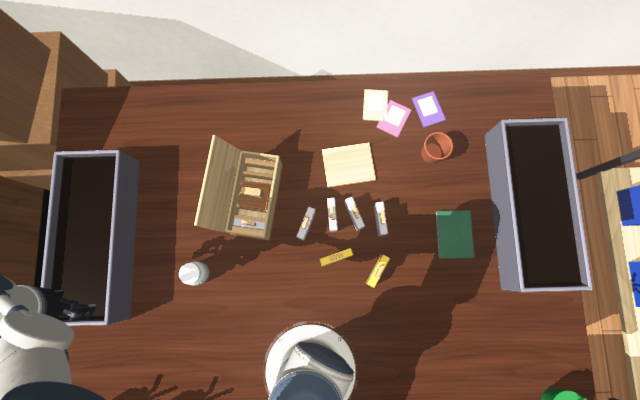

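View pics/wrist0.png

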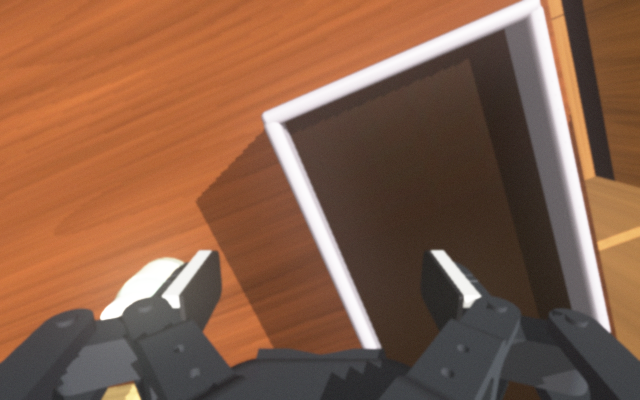

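Run:
```python
import cv2
t=cv2.imread('pics/top0.png'); s=cv2.imread('pics/scene0.png')
cv2.imwrite('pics/c1.png',cv2.resize(t[125:250,185:395],None,fx=3.8,fy=3.8,interpolation=cv2.INTER_CUBIC))
cv2.imwrite('pics/c2.png',cv2.resize(s[95:285,210:435],None,fx=3.1,fy=3.1,interpolation=cv2.INTER_CUBIC))
```

```text
(no output)
```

View pics/c1.png

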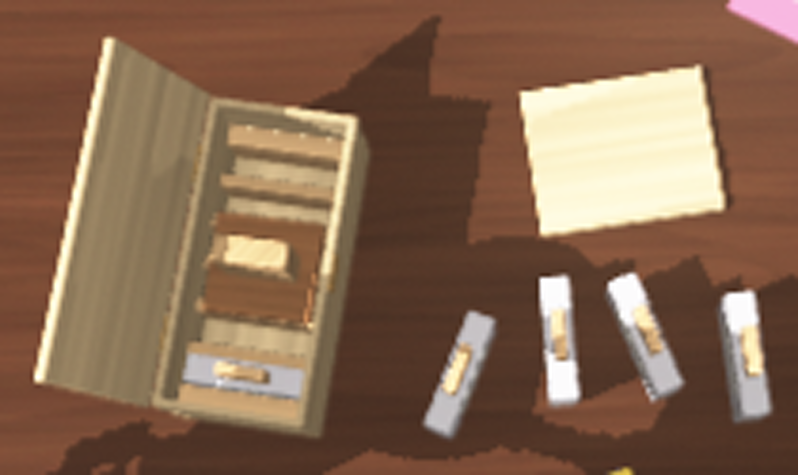

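View pics/c2.png

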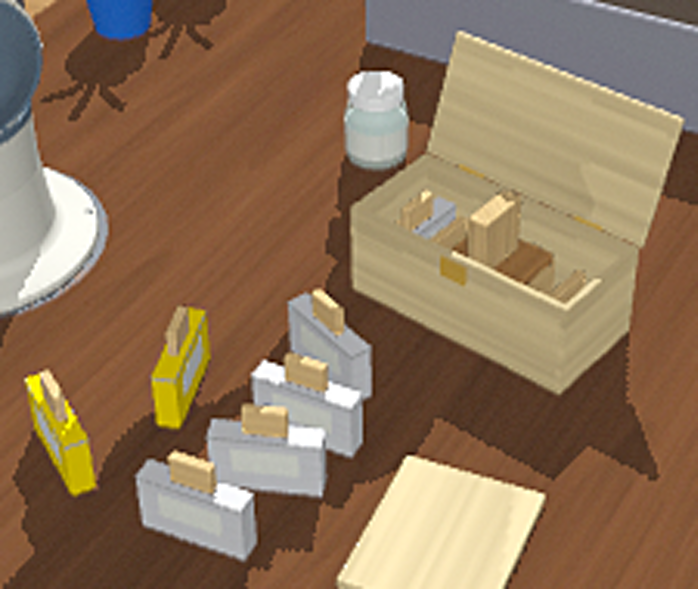

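```bash
cat > h.py <<'E'
import numpy as np, cv2
from workcell import *
def cam(f,state=None):
    if f.get("R") is not None and f.get("T_tool_cam") is None: return f["mtx"],np.array(f["R"]),np.array(f["t"])
    T=np.array(f["T_tool_cam"]);Rw=np.array(state["orientation"]);p=np.array(state["eef_pos"])
    Rc=Rw@T[:3,:3]; c=Rw@T[:3,3]+p
    return f["mtx"],Rc.T,-Rc.T@c
def back(c,uv,z):
    K,R,t=c; d=R.T@np.linalg.solve(np.array(K),[uv[0],uv[1],1.]); o=-R.T@t
    return o+d*(z-o[2])/d[2]
def proj(c,X):
    K,R,t=c; q=np.array(K)@(R@np.atleast_2d(X).T+t[:,None]); return (q[:2]/q[2]).T
def down(yaw): # tool x along (cos yaw, sin yaw), z down ; jaws (y) = z cross x
    x=np.array([np.cos(yaw),np.sin(yaw),0]);z=np.array([0,0,-1.]);return np.c_[x,np.cross(z,x),z]
def shot(name,png):
    s=get_state(); f=grab_frame(name); cv2.imwrite(png,f["img"][:,:,::-1]); c=cam(f,s)
    np.savez(png[:-4]+'.npz',K=c[0],R=c[1],t=c[2]); return c
def ld(n):
    d=np.load(n); return d['K'],d['R'],d['t']
E
python3 - <<'E'
from h import *
c=cam(grab_frame("top"))
P=lambda l,z:[print(back(c,(185+u/3.8,125+v/3.8),z).round(1)) for u,v in l]
print('box');P([(212,98),(358,117),(322,437),(155,405)],102)
print('board');P([(521,92),(703,66),(725,209),(541,236)],10)
print('tabs');P([(457,367),(559,333),(648,330),(751,350)],88)
print('tamper');P([(257,252)],125)
E
```

```text
box
[668.7 197.4 102. ]
[649.1  78.7 102. ]
[391.2 108.7 102. ]
[419.8 239.6 102. ]
board
[695.7 -53.9  10. ]
[ 714.6 -214.3   10. ]
[ 585.4 -226.8   10. ]
[566.2 -67.6  10. ]
tabs
[444.9   3.2  88. ]
[469.9 -78.6  88. ]
[ 470.3 -149.5   88. ]
[ 452.  -230.4   88. ]
tamper
[535.  155.9 125. ]
```

Run:
```python
from h import *
for yaw in (-8.5,81.5,171.5,-98.5):
    print(yaw,ik([470,160,380],down(np.radians(yaw))))
move_pose([465,165,380],down(np.radians(-8.5)))
shot("wrist","pics/w1.png"); print(get_state()['clock'],get_state()['eef_pos'])
move_pose([410,-110,340],down(0))
shot("wrist","pics/w2.png"); print(get_state()['clock'],get_state()['eef_pos'])
```

```text
-8.5 [ 2.07786433e-01  1.97815319e-01  1.44022156e+00 -4.44089210e-16
  1.50355577e+00  1.92693575e+00]
81.5 [ 2.07786433e-01  1.97815319e-01  1.44022156e+00 -4.44089210e-16
  1.50355577e+00  3.56139419e-01]
171.5 [ 2.07786433e-01  1.97815319e-01  1.44022156e+00 -4.44089210e-16
  1.50355577e+00 -1.21465691e+00]
-98.5 [ 2.07786433e-01  1.97815319e-01  1.44022156e+00 -4.44089210e-16
  1.50355577e+00 -2.78545323e+00]
2.0917 [464.90757681 165.50477069 379.80288091]
3.2333 [ 410.52633975 -109.20351606  340.15261645]
```

View pics/w1.png

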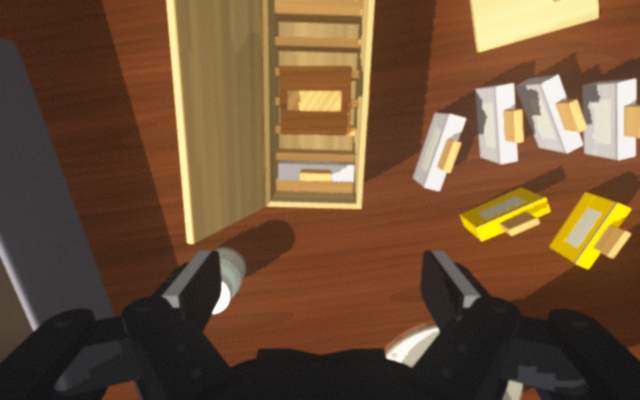

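View pics/w2.png

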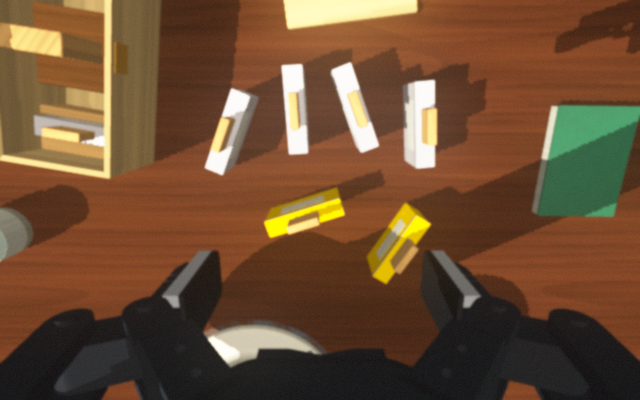

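Run:
```python
from h import *
move_pose([523,95,300],down(np.radians(81.5)));dwell(0.2)
shot("wrist","pics/w3.png"); print(get_state()['clock'],get_state()['eef_pos'])
```

```text
4.425 [522.97455871  94.11481446 300.35907454]
```

View pics/w3.png

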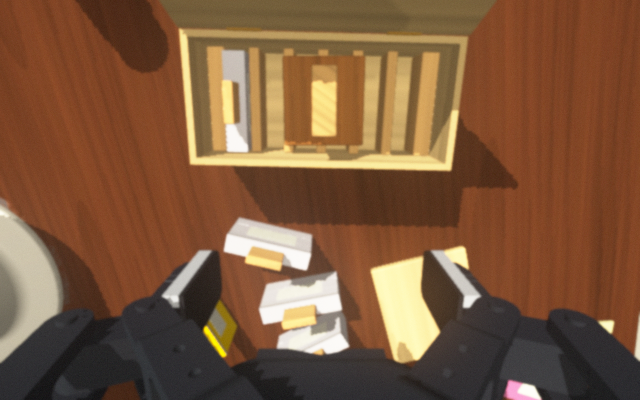

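Run:
```python
import cv2
t=cv2.imread('pics/w3.png')
cv2.imwrite('pics/c3.png',cv2.resize(t[15:185,165:325],None,fx=4.5,fy=3.5,interpolation=cv2.INTER_CUBIC))
cv2.imwrite('pics/c4.png',cv2.resize(t[15:185,315:475],None,fx=4.5,fy=3.5,interpolation=cv2.INTER_CUBIC))
```

```text
(no output)
```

View pics/c3.png

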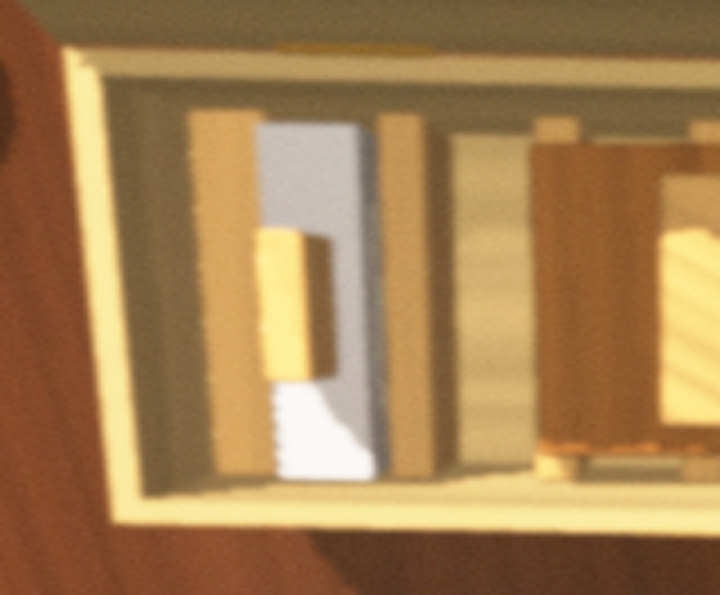

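View pics/c4.png

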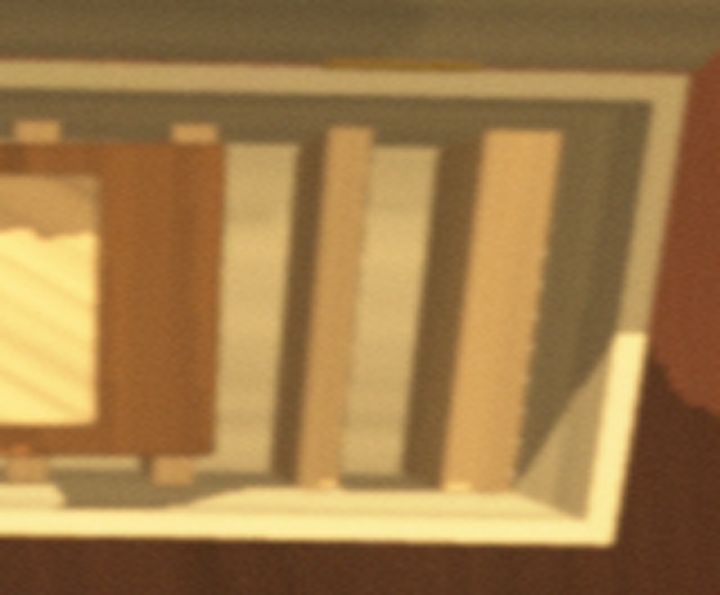

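```bash
cat > fitbox.py <<'E'
from h import *
from scipy.optimize import least_squares
c=ld('pics/w3.npz')
L=lambda X,Y:(165+X/4.5-.4,15+Y/3.5-.4); Rr=lambda X,Y:(315+X/4.5-.4,15+Y/3.5-.4)
pts=[((-127,60,102),L(64,47)),((-127,-60,102),L(114,522)),((127,60,102),Rr(688,74)),((127,-60,102),Rr(612,545)),
((-121,54,102),L(106,77)),((-121,-54,102),L(143,496)),((121,54,102),Rr(652,100)),((121,-54,102),Rr(588,520)),
((-66.5,54,51),L(420,115)),((-66.5,-54,51),L(433,476)),((-77.5,-54,51),L(390,476)),((-77.5,54,51),L(378,115)),
((66.5,54,51),Rr(330,128)),((66.5,-54,51),Rr(299,487)),((77.5,54,51),Rr(373,128)),((77.5,-54,51),Rr(342,487)),
((102.5,54,51),Rr(485,130)),((102.5,-54,51),Rr(443,487)),((-102.5,54,51),L(262,112))]
B=np.array([p[0] for p in pts],float);U=np.array([p[1] for p in pts])
def W(p,B):
    a=p[2];return np.c_[p[0]+np.cos(a)*B[:,0]-np.sin(a)*B[:,1],p[1]+np.sin(a)*B[:,0]+np.cos(a)*B[:,1],B[:,2]+p[3]]
f=lambda p:(proj(c,W(p,B))-U).ravel()
for zf in (0,1):
    r=least_squares(lambda q:f([q[0],q[1],q[2],q[3]*zf]),[532,155,-.15,0],loss='soft_l1')
    print(r.x,np.degrees(r.x[2]),np.sqrt(np.mean(r.fun**2)))
print(f(r.x).reshape(-1,2).round(1).tolist())
E
python3 fitbox.py
```

```text
[ 5.33492470e+02  1.60593624e+02 -1.74626568e-01  0.00000000e+00] -10.005365354431136 0.7844320259370181
[ 5.33576522e+02  1.60703826e+02 -1.74797220e-01 -1.39967058e+00] -10.015142989831881 0.686897367233897
[[0.7, 0.6], [0.6, -0.2], [-0.1, 0.1], [-0.4, -0.8], [-1.2, -0.4], [-0.1, 1.3], [0.3, -0.1], [-0.4, 0.2], [0.9, -0.5], [0.6, 1.0], [0.3, 0.8], [-0.4, -0.7], [-0.3, -1.0], [-0.8, 0.6], [0.7, -0.7], [-0.6, 0.8], [-0.0, -0.7], [-0.8, 1.4], [1.1, -0.5]]
```

Run:
```python
from h import *
c=ld('pics/w3.npz')
L=lambda X,Y:(165+X/4.5-.4,15+Y/3.5-.4); R=lambda X,Y:(315+X/4.5-.4,15+Y/3.5-.4)
q=[L(530,145),L(538,452),R(220,145),R(212,455)]
P=np.array([back(c,u,63) for u in q]);print(P.round(1),P.mean(0))
print(np.degrees(np.arctan2(*(P[2]-P[0])[[1,0]])),np.degrees(np.arctan2(*(P[3]-P[1])[[1,0]])),np.linalg.norm(P[2]-P[0]),np.linalg.norm(P[1]-P[0]))
# handle top z=125 corners
q=[L(660,178),L(660,423),R(98,178),R(98,425)]
P=np.array([back(c,u,125) for u in q]);print(P.round(1),P.mean(0))
```

```text
[[501.1 211.4  63. ]
 [487.1 125.2  63. ]
 [581.4 199.1  63. ]
 [569.1 111.7  63. ]] [534.67591211 161.82923921  63.        ]
-8.696631759263674 -9.314191515394732 81.22160948863389 87.33972704433513
[[529.  191.8 125. ]
 [519.9 134.8 125. ]
 [549.8 188.7 125. ]
 [541.7 130.9 125. ]] [535.08344267 161.56055912 125.        ]
```

Run:
```python
from h import *
move_pose([560,-140,300],down(np.radians(6.7)));dwell(0.2)
shot("wrist","pics/w4.png"); print(get_state()['clock'],get_state()['eef_pos'])
```

```text
5.6167 [ 560.09219502 -139.01568555  300.13519606]
```

View pics/w4.png

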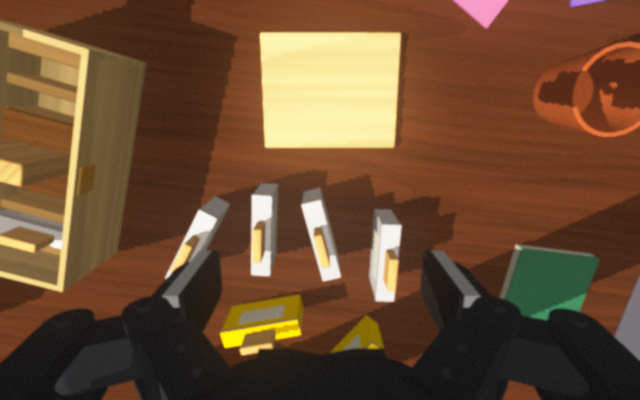

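Run:
```python
from h import *
c=ld('pics/w4.npz')
P=np.array([back(c,u,10) for u in [(261,33),(401,33),(395,147),(265,147)]]);print(P.round(1),P.mean(0))
for i in range(4): d=P[(i+1)%4]-P[i];print(np.linalg.norm(d),np.degrees(np.arctan2(d[1],d[0])))
R=down(np.radians(-99)); 
print(ik([535,161.5,230],R),ik([535,161.5,105],R))
move_pose([535,161.5,230],R); grip(0.65,40)
print(get_state()['eef_pos'],get_state()['gripper_width'])
shot("wrist","pics/w5.png")
```

```text
[[ 694.2  -55.4   10. ]
 [ 712.9 -212.1   10. ]
 [ 585.8 -228.2   10. ]
 [ 566.8  -69.3   10. ]] [ 639.89021484 -141.24670734   10.        ]
157.8191763866218 -83.18870008074201
128.11497109524058 -172.78438119278417
159.96191948569427 96.82194427528188
128.14748552148103 6.257467667433335
[ 1.86318908e-01  4.19994380e-01  1.53451531e+00 -4.44089210e-16
  1.18708297e+00 -2.79819411e+00] [ 1.86318908e-01  5.82582944e-01  1.66056245e+00 -4.44089210e-16
  8.98447256e-01 -2.79819411e+00]
[534.99511879 161.46997053 229.98514753] 0.6523929391387643
```

View pics/w5.png

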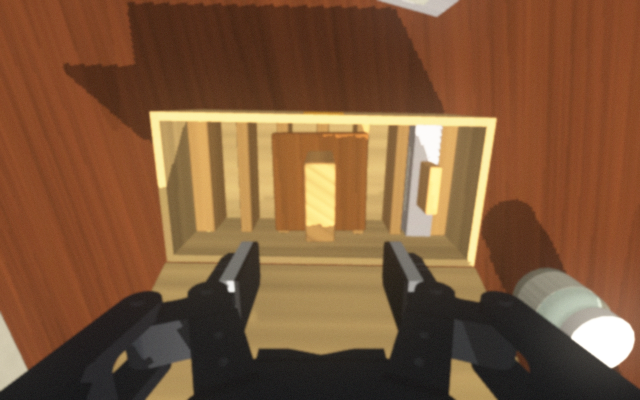

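Run:
```python
from h import *
print(move_l([535,161.5,105],rate=100,until_force=8), get_state()['eef_pos'],get_state()['force'])
grip(0.0,40); s=get_state(); print(s['gripper_width']*85,s['force'],s['wrist_torque'])
move_l([535,161.5,250],rate=120); s=get_state(); print(s['gripper_width']*85,s['force'],s['eef_pos'])
shot("wrist","pics/w6.png")
R=down(np.radians(96.8)); move_pose([640,-141,180],R); shot("wrist","pics/w7.png");print(get_state()['eef_pos'],get_state()['clock'])
```

```text
False [535.33313201 161.56268942 105.55863412] [-0.44702593 -0.00836044 -0.50705448]
21.598470656194365 [-0.34711861 -0.05574918  6.82243366] [-0.01075702  0.16746413 -0.04170093]
21.493494948039807 [-1.68005727e-04  8.95745846e-01 -1.24120011e+00] [534.64957841 161.43533973 249.31090264]
[ 640.03618487 -140.5916648   180.09177688] 14.8333
```

View pics/w6.png

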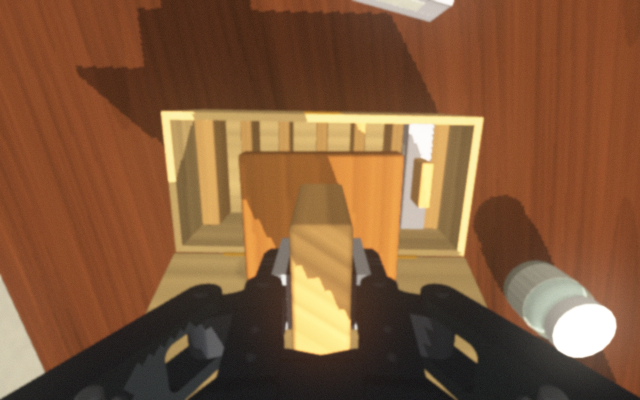

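View pics/w7.png

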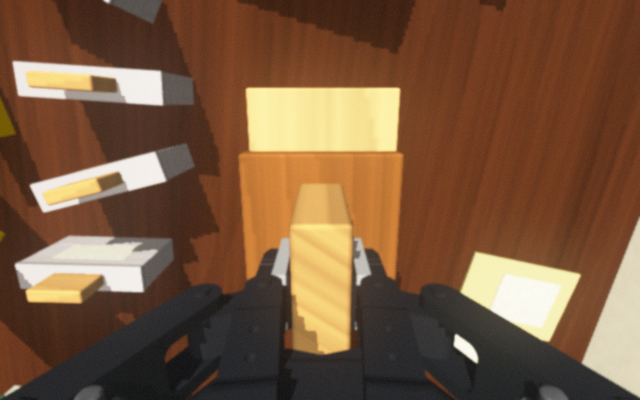

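Run:
```python
from h import *
f=grab_frame("wrist");T=np.linalg.inv(f["T_tool_cam"]);c=(f["mtx"],T[:3,:3],T[:3,3])
print(proj(c,[[45,42,42.5],[45,-42,42.5]]))
print(move_l([640,-141,68],rate=80,until_force=10),get_state()['eef_pos'],get_state()['force'])
print(move_l([640,-141,62],rate=15,until_force=4),get_state()['eef_pos'],get_state()['force'])
```

```text
[[407.02435312 150.11021667]
 [238.3033183  150.17802941]]
False [ 640.27920126 -141.08456466   68.51148525] [ 0.09360155  0.00969805 -1.67579586]
True [ 640.2100842  -141.07328396   64.23307417] [-1.75500278  0.50401547  6.67834312]
```

Run:
```python
from h import *
grip(0.6); p=get_state()['eef_pos']
move_l([640,-141,250],rate=200); 
move_pose([410,-110,340],down(0)); dwell(.2)
shot("wrist","pics/w8.png"); shot("top","pics/top8.png");print(get_state()['clock'],get_state()['eef_pos'])
import cv2
t=cv2.imread('pics/top8.png');cv2.imwrite('pics/c5.png',cv2.resize(t[125:250,185:395],None,fx=3.8,fy=3.8,interpolation=cv2.INTER_CUBIC))
t=cv2.imread('pics/w8.png');cv2.imwrite('pics/c6.png',cv2.resize(t[50:190,195:455],None,fx=3,fy=3,interpolation=cv2.INTER_CUBIC))
```

```text
20.025 [ 410.16118228 -110.02767734  339.8579867 ]
```

View pics/c5.png

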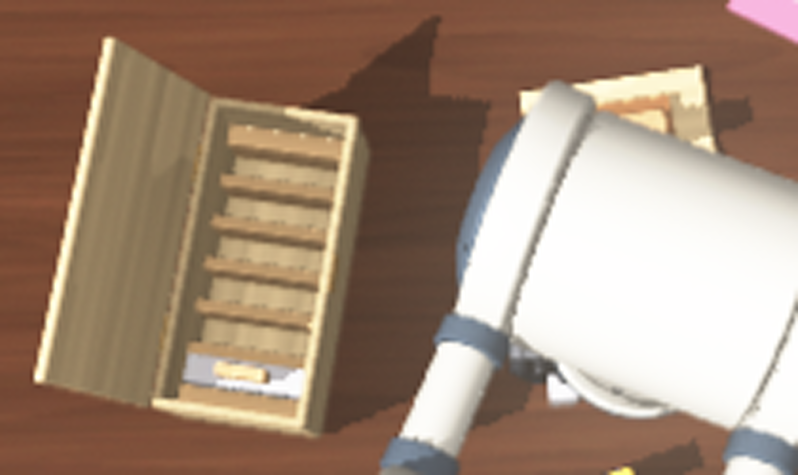

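View pics/c6.png

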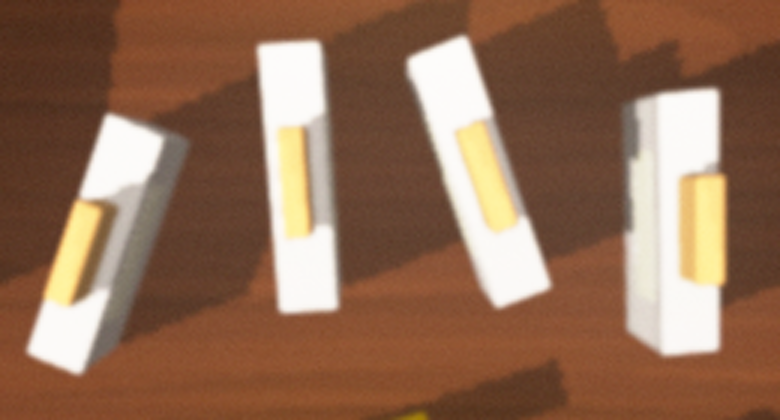

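```bash
cat > tins.py <<'E'
from h import *
def tin(c,uv,z=60):
    P=np.array([back(c,u,z)[:2] for u in uv]); (ctr,sz,a)=cv2.minAreaRect(P.astype(np.float32))
    m=P.mean(0); # long axis
    d=(P[0]+P[1]-P[2]-P[3])/2
    return m,np.degrees(np.arctan2(d[1],d[0])),np.linalg.norm(d),np.linalg.norm(P[0]+P[3]-P[1]-P[2])/2
E
python3 - <<'E'
from tins import *
c=ld('pics/w8.npz')
q={'A':[(107,114),(163,137),(82,374),(28,353)],'B':[(259,44),(322,41),(339,310),(281,313)],'C':[(407,60),(467,36),(551,287),(498,308)],'D':[(659,94),(718,89),(720,351),(662,355)]}
for k,v in q.items(): print(k,tin(c,[(195+x/3-.3,50+y/3-.3) for x,y in v]))
E
```

```text
A (array([443.59712178,   1.86931533]), np.float64(-22.667673324139045), np.float64(100.40427025209351), np.float64(22.752310911912513))
B (array([469.09438105, -80.41493879]), np.float64(3.089002645775006), np.float64(101.2260485080726), np.float64(23.5205528334752))
C (array([ 470.93242786, -150.87079529]), np.float64(21.33479557289601), np.float64(100.39745166523089), np.float64(23.22089258325133))
D (array([ 451.95798178, -233.02130216]), np.float64(5.344560520525189), np.float64(101.03038999001555), np.float64(22.901386628302582))
```

Run:
```python
from h import *
move_pose([533,161,240],down(np.radians(-100)));dwell(.2)
shot("wrist","pics/w9.png");print(get_state()['clock'],get_state()['eef_pos'])
t=cv2.imread('pics/w9.png')
cv2.imwrite('pics/c7.png',cv2.resize(t[100:275,140:325],None,fx=4.3,fy=3.4,interpolation=cv2.INTER_CUBIC))
cv2.imwrite('pics/c8.png',cv2.resize(t[100:275,315:500],None,fx=4.3,fy=3.4,interpolation=cv2.INTER_CUBIC))
```

```text
23.7083 [533.00844083 160.93723203 240.04659741]
```

View pics/c7.png

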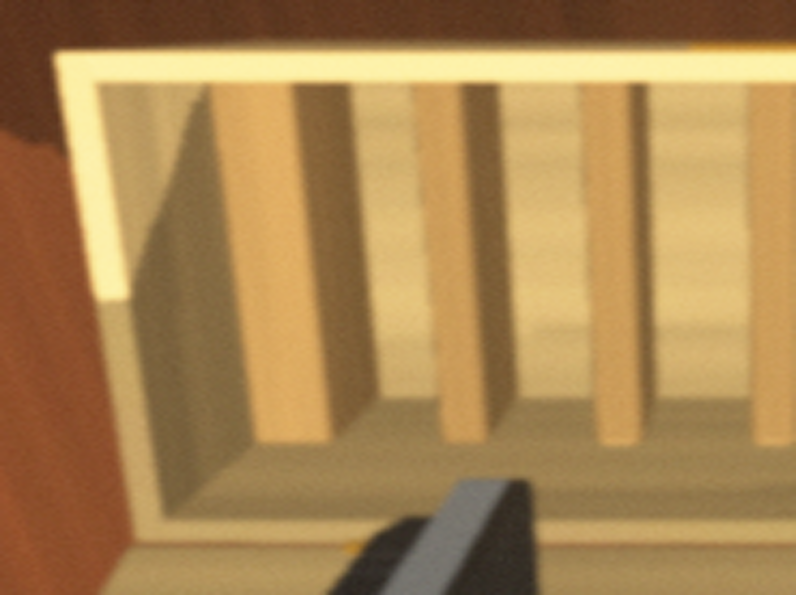

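View pics/c8.png

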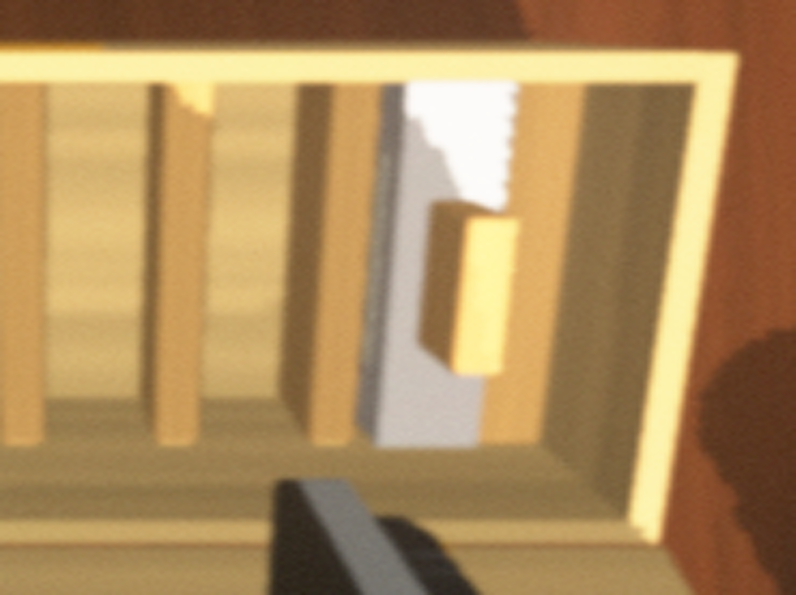

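```bash
cat > fitbox2.py <<'E'
from fitbox import *
print('----')
L=lambda X,Y:(140+X/4.3-.4,100+Y/3.4-.4); Rr=lambda X,Y:(315+X/4.3-.4,100+Y/3.4-.4)
p2=[((102.5,54,51),L(330,441)),((121,54,51),L(255,441)),((77.5,54,51),L(443,441)),((66.5,54,51),L(487,441)),((41.5,54,51),L(598,444)),((30.5,54,51),L(641,444)),((5.5,54,51),L(756,444)),
((-5.5,54,51),Rr(43,444)),((-30.5,54,51),Rr(156,443)),((-41.5,54,51),Rr(198,443)),((-66.5,54,51),Rr(310,443)),((-77.5,54,51),Rr(353,443)),((-102.5,54,51),Rr(483,443)),((-121,54,51),Rr(542,442)),
((127,-60,102),L(55,52)),((-127,-60,102),Rr(738,54)),((121,-54,102),L(98,83)),((-121,-54,102),Rr(697,83)),((121,54,102),L(163,519)),((-121,54,102),Rr(628,519)),((127,60,102),L(135,543)),((-127,60,102),Rr(660,543))]
B2=np.array([p[0] for p in p2],float);U2=np.array([p[1] for p in p2]);c2=ld('pics/w9.npz')
g=lambda p:(proj(c2,W(p,B2))-U2).ravel()
for zf in (0,1):
    r=least_squares(lambda q:g([q[0],q[1],q[2],q[3]*zf]),[532,155,-.15,0],loss='soft_l1')
    print(r.x,np.degrees(r.x[2]),np.sqrt(np.mean(r.fun**2)))
print(g(r.x).reshape(-1,2).round(1).tolist())
# joint with camera shift in tool frame
E
python3 fitbox2.py | sed -n '/----/,$p'
```

```text
----
[ 5.33113358e+02  1.60000989e+02 -1.76441183e-01  0.00000000e+00] -10.10933513926444 0.9756190131517263
[ 5.33176751e+02  1.60278076e+02 -1.76665859e-01 -9.60333511e-01] -10.122208132281507 0.9547093845915483
[[0.8, 0.9], [-0.2, 0.9], [-0.4, 0.9], [0.3, 0.9], [-0.5, 0.0], [0.5, 0.0], [-1.2, 0.1], [0.6, 0.1], [-0.7, 0.4], [0.5, 0.4], [-0.5, 0.4], [0.5, 0.4], [-4.8, 0.4], [-0.1, 0.7], [0.6, -0.4], [-0.3, -0.6], [-0.5, -1.5], [0.4, -1.1], [0.3, -0.3], [0.5, -0.2], [0.7, -1.0], [-0.8, -0.8]]
```

```bash
cat > pick.py <<'E'
from h import *
BOX=np.array([533.3,160.3]);BY=np.radians(-10.06)
def b2w(x,y): return BOX+np.array([np.cos(BY)*x-np.sin(BY)*y,np.sin(BY)*x+np.cos(BY)*y])
def pick(x,y,yaw):
    R=down(np.radians(yaw)); grip(0.45,50)
    move_pose([x,y,200],R); move_l([x,y,110],rate=150)
    shot("wrist","pics/pre.png")
    print(move_l([x,y,79.5],rate=60,until_force=8),get_state()['eef_pos'])
    grip(0.0,50); s=get_state(); print('w',s['gripper_width']*85,s['force'])
    s=get_state()['eef_pos']; move_l([s[0],s[1],230],rate=150); s=get_state();print('lift w',s['gripper_width']*85,s['clock'])
    shot("wrist","pics/held.png")
E
python3 - <<'E'
from pick import *
pick(443.6,1.9,157.3)
E
```

```text
False [443.57617361   1.90355626  79.49762514]
w 9.113606254957157 [-0.55742242  2.40573996  5.74858914]
lift w 8.829492677434882 28.3417
```

View pics/pre.png

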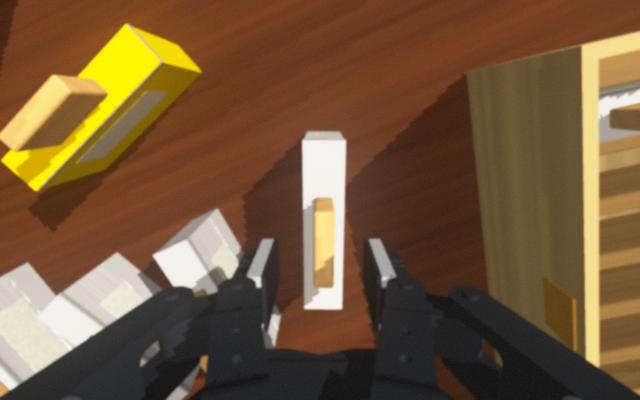

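View pics/held.png

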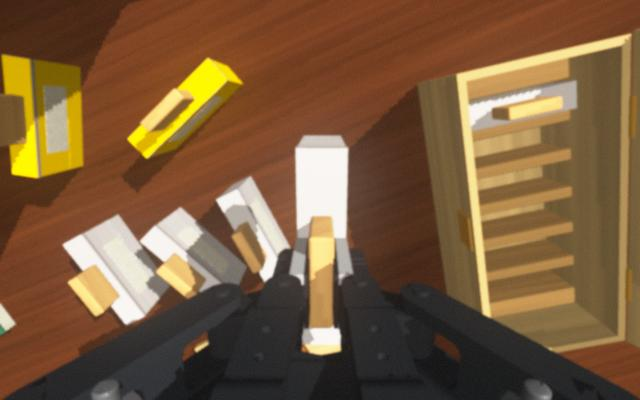

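```bash
cat >> pick.py <<'E'
def heldpred():
    f=grab_frame("wrist");T=np.linalg.inv(f["T_tool_cam"]);c=(f["mtx"],T[:3,:3],T[:3,3])
    print(proj(c,[[50,11,19.5],[50,-11,19.5]]))
def insert(slot):
    p=b2w(-90+36*slot,0); R=down(BY-np.pi/2)
    move_pose([p[0],p[1],215],R); dwell(.2)
    s=get_state(); print(s['eef_pos'],s['joint_pos'][5])
    shot("wrist","pics/pre_ins.png")
    def dn(z,rate,uf):
        h=move_l([p[0],p[1],z],rate=rate,until_force=uf); s=get_state(); print(h,s['eef_pos'].round(1),s['force'].round(1),s['wrist_torque'].round(2)); return h
    if dn(145,120,12): return
    if dn(120,40,5): return
    if dn(82,40,7): return
E
python3 - <<'E'
from pick import *
heldpred()
insert(4)
E
```

```text
[[348.90900287 148.23888273]
 [297.60917188 148.26761085]]
[586.35874891 150.49262913 215.10353314] -2.8122557523463234
False [586.9 150.9 145.6] [ 0.4 -0.  -2. ] [ 0.04 -0.04 -0.04]
False [586.4 150.9 120. ] [-0.1  0.5 -2.5] [-0.01 -0.03 -0.01]
True [586.1 150.8  85.5] [-1.   0.9  6.2] [ 0.09  0.17 -0.04]
```

View pics/pre_ins.png

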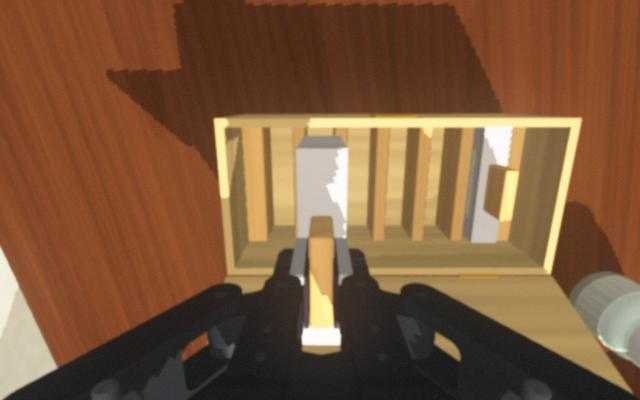

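```bash
cat >> pick.py <<'E'
def release(n,slot=None):
    grip(0.3); s=get_state()['eef_pos']; print('open',get_state()['gripper_width']*85)
    move_l([s[0],s[1],235],rate=200)
    shot("wrist","pics/rel%s.png"%n)
    move_pose([410,-110,340],down(0)); dwell(.15)
    shot("wrist","pics/ov%s.png"%n);print(get_state()['clock'])
    t=cv2.imread('pics/ov%s.png'%n);cv2.imwrite('pics/ovc%s.png'%n,cv2.resize(t[50:190,195:455],None,fx=3,fy=3,interpolation=cv2.INTER_CUBIC))
E
python3 - <<'E'
from pick import *
release(1)
E
```

```text
open 25.763016479929636
37.3167
```

View pics/ovc1.png

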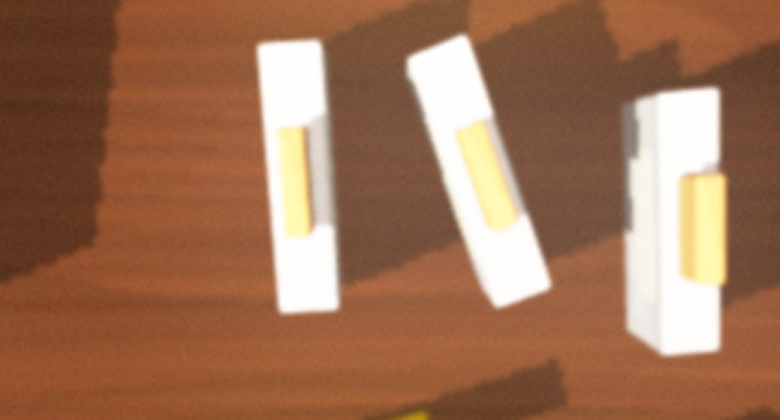

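View pics/rel1.png

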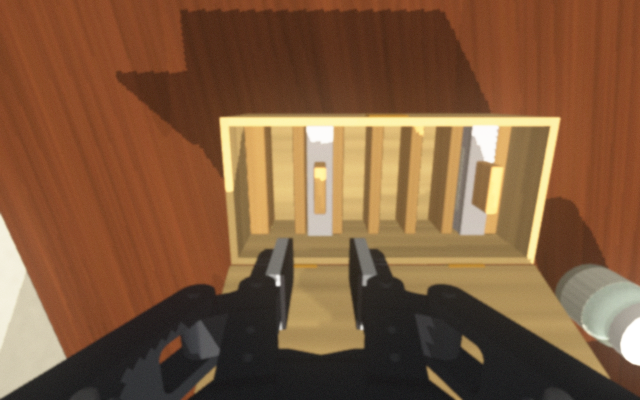

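Run:
```python
from pick import *
pick(469.1,-80.4,183.1)
```

```text
False [469.01871601 -80.3736813   79.33813025]
w 9.267462361689027 [0.38048842 1.74547056 4.96828658]
lift w 9.106382101940804 43.2917
```

View pics/held.png

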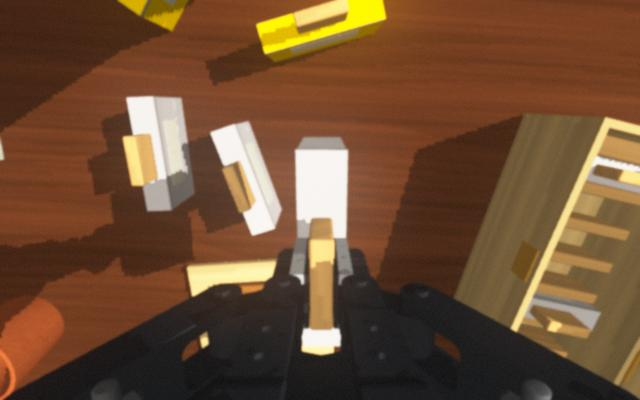

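Tin B is held straight and centred (edges 296–348). I'm inserting it in slot 3.

Run:
```python
from pick import *
insert(3)
```

```text
[551.0495083  155.99746106 215.11186145] -2.7916669507453022
False [551.4 157.2 145.5] [-0.   0.3 -2. ] [-0.04 -0.    0.07]
False [551.  157.2 120. ] [-0.4  0.1 -1.1] [ 0.01 -0.01  0.03]
True [550.7 157.1  85.4] [-1.6 -0.4  6.9] [0.09 0.11 0.07]
```

Run:
```python
from pick import *
release(2)
```

```text
open 25.583102437966115
51.7917
```

View pics/ovc2.png

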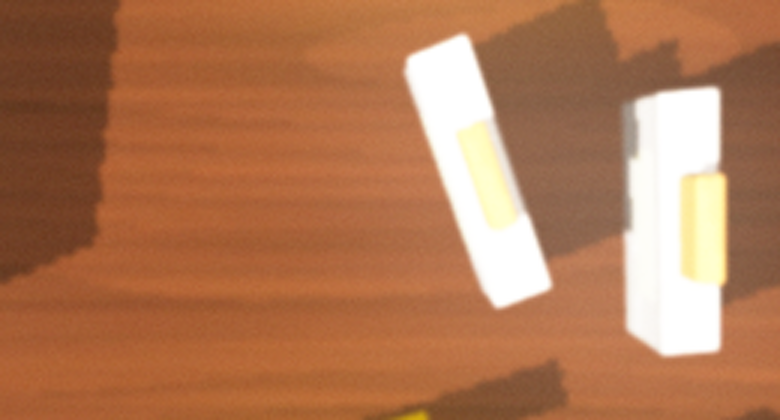

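View pics/rel2.png

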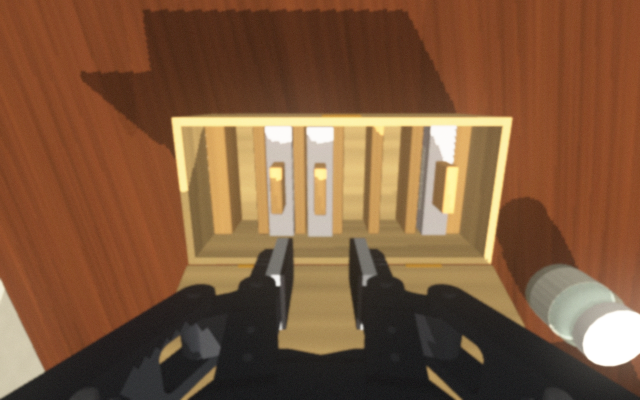

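Run:
```python
from pick import *
pick(470.9,-150.9,201.3)
```

```text
False [ 470.85705327 -150.88125238   79.33881358]
w 9.227342370921438 [-0.70285785  0.9126476   5.99736999]
lift w 9.257524878188889 58.1417
```

View pics/held.png

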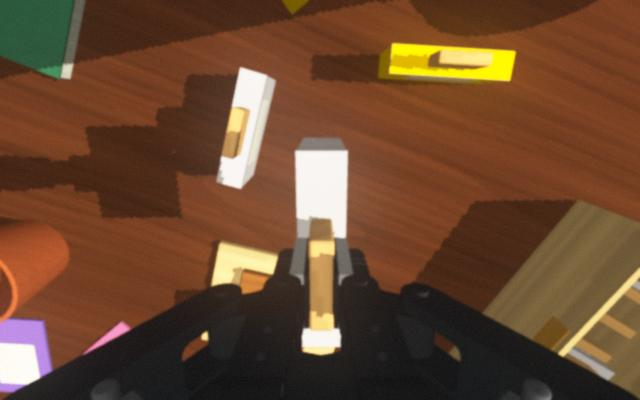

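Held well again. It goes in slot 2.

Run:
```python
from pick import *
insert(2)
s=get_state()
if s['eef_pos'][2]<86.5: release(3)
```

```text
[515.84666437 162.40242943 215.09216054] -2.769207756265827
False [515.9 163.5 145.5] [ 0.3 -0.8 -1.9] [ 0.06 -0.03  0.  ]
False [515.6 163.5 120. ] [ 0.5 -0.4 -1.8] [ 0.01 -0.07  0.  ]
True [515.4 163.4  85.4] [0.6 0.5 4.5] [ 0.06 -0.23 -0.02]
open 25.845971585272945
66.8333
```

View pics/ovc3.png

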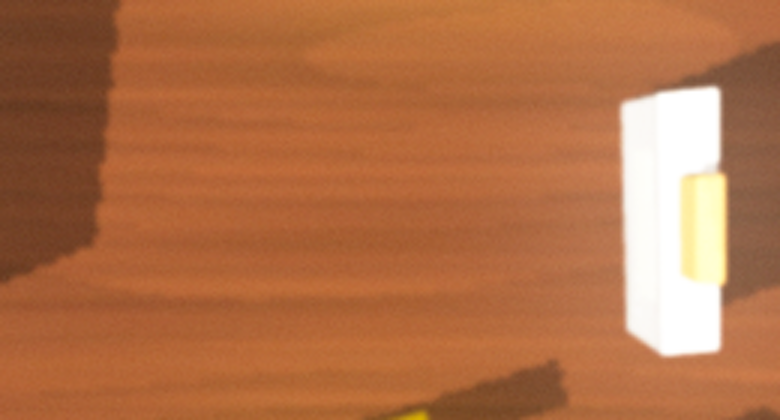

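View pics/rel3.png

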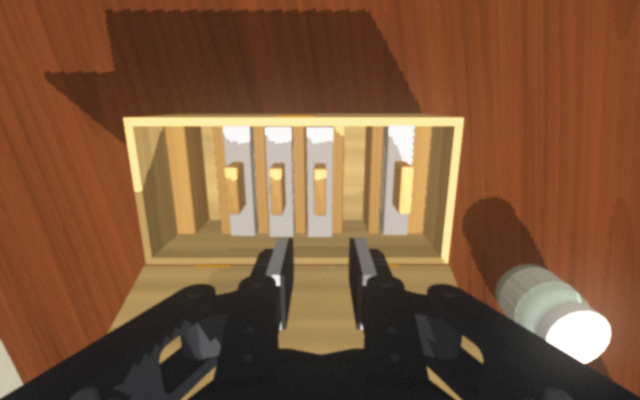

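Run:
```python
from pick import *
pick(452,-233,185.3)
```

```text
False [ 451.96447413 -232.9822162    79.37038782]
w 8.47518580835312 [-1.66302725  1.67211934  5.92772262]
lift w 9.18802188146484 73.0833
```

View pics/held.png

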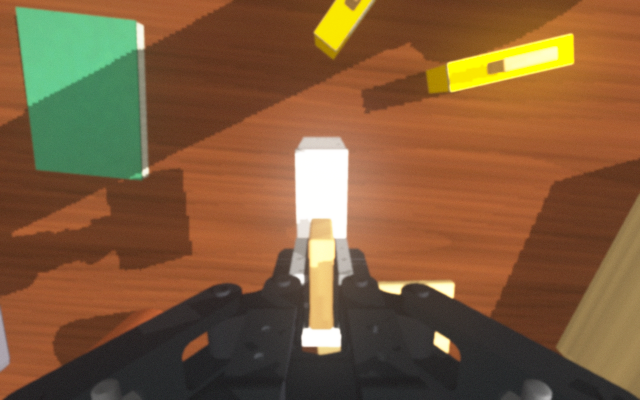

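Run:
```python
from pick import *
insert(1)
s=get_state()
if s['eef_pos'][2]<86.5: release(4); shot("scene","pics/s4.png"); 
t=cv2.imread('pics/s4.png');cv2.imwrite('pics/s4c.png',cv2.resize(t[95:300,210:435],None,fx=2.9,fy=2.9,interpolation=cv2.INTER_CUBIC))
```

```text
[480.44118114 168.95281208 215.03096755] -2.7433339832324717
False [480.5 169.8 145.5] [ 0.4  0.2 -2.3] [-0.05  0.02 -0.01]
False [480.1 169.7 120. ] [ 0.3  0.5 -3.2] [ 0.02  0.03 -0.02]
True [479.7 169.6  85.5] [-0.3 -0.2  7.4] [ 0.06  0.04 -0.01]
open 25.49252748050946
82.05
```

View pics/rel4.png

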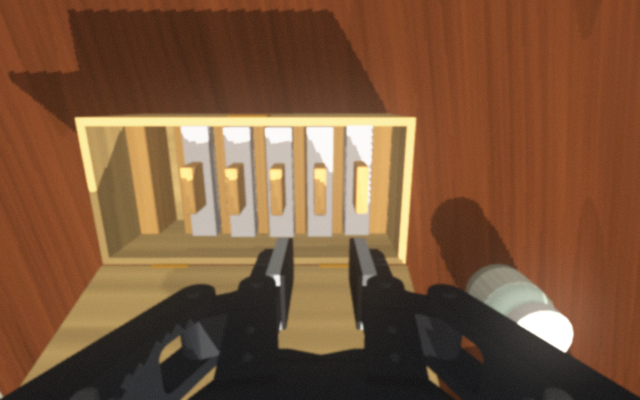

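View pics/s4c.png

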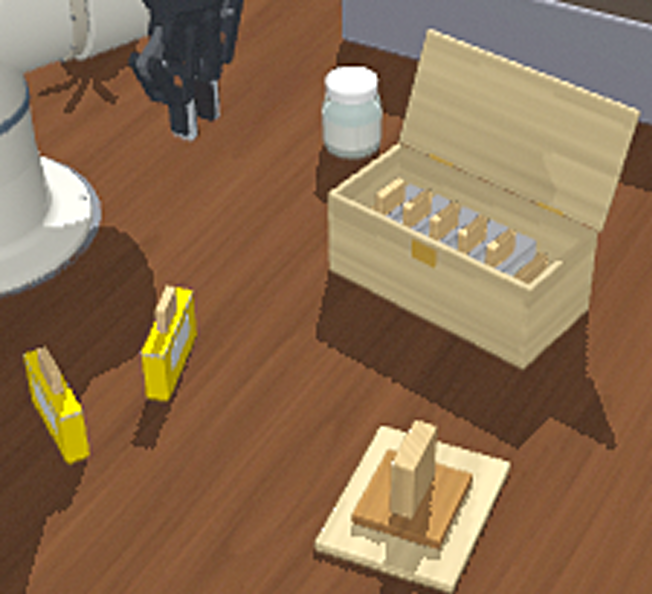

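Run:
```python
from h import *
move_pose([560,-140,300],down(np.radians(6.7)));dwell(0.2)
shot("wrist","pics/w10.png"); print(get_state()['clock'])
t=cv2.imread('pics/w10.png');cv2.imwrite('pics/c10.png',cv2.resize(t[20:170,240:420],None,fx=4,fy=4,interpolation=cv2.INTER_CUBIC))
```

```text
83.025
```

View pics/c10.png

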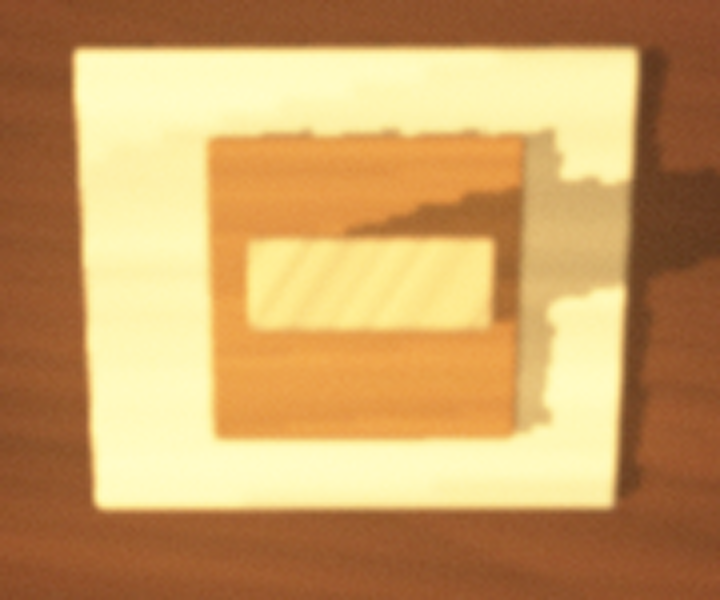

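Run:
```python
from h import *
c=ld('pics/w10.npz')
f=lambda l,z:np.array([back(c,(240+x/4,20+y/4),z) for x,y in l])
a=f([(209,137),(524,134),(514,437),(215,437)],22);b=f([(74,47),(639,47),(615,508),(95,508)],10)
print(a.round(1),a.mean(0),b.mean(0))
# lid from top0, scene : edge ends
ct=cam(grab_frame("top"));cs=cam(grab_frame("scene"))
from pick import *
s4=[(210+x/2.9,95+y/2.9) for x,y in [(431,31),(637,108)]]; tp=[(185+x/3.8,125+y/3.8) for x,y in [(37,380),(107,38)]]
for th in (1.75,1.8,1.85,1.9,1.95):
    P=[]
    for x in (-129,129):
        w=b2w(x,60-128*np.cos(th)); P.append([*w,102+128*np.sin(th)])
    print(th,(proj(ct,P)-tp).round(1).tolist(),(proj(cs,P)-s4).round(1).tolist(),np.round(P[0],0),np.round(P[1],0))
```

```text
[[ 674.6  -95.1   22. ]
 [ 685.5 -182.2   22. ]
 [ 603.2 -192.2   22. ]
 [ 593.  -104.5   22. ]] [ 639.09469998 -143.4929768    22.        ] [ 639.95481583 -140.85431861   10.        ]
1.75 [[9.7, 1.8], [10.0, 0.0]] [[-6.9, 1.2], [-4.7, 3.7]] [421. 264. 228.] [675. 219. 228.]
1.8 [[7.6, 1.5], [7.9, -0.1]] [[-5.6, 0.8], [-3.5, 3.2]] [422. 271. 227.] [676. 225. 227.]
1.85 [[5.5, 1.2], [5.9, -0.2]] [[-4.4, 0.4], [-2.4, 2.7]] [423. 277. 225.] [677. 232. 225.]
1.9 [[3.5, 1.0], [3.9, -0.3]] [[-3.2, 0.2], [-1.3, 2.4]] [424. 283. 223.] [678. 238. 223.]
1.95 [[1.6, 0.7], [2.0, -0.3]] [[-2.0, 0.1], [-0.3, 2.1]] [425. 289. 221.] [679. 243. 221.]
```

Run:
```python
from pick import *
R=down(BY+np.pi/2)
grip(0.0)
s=get_state()['eef_pos']; move_l([s[0],s[1],360],rate=200)
p=b2w(0,165); print(p)
move_pose([p[0],p[1],360],R); move_l([p[0],p[1],222],rate=150)
s=get_state();print(s['eef_pos'],s['clock'],s['force'])
shot("scene","pics/s5.png");shot("top","pics/t5.png")
a=cv2.imread('pics/s5.png')[50:250,250:480];b=cv2.imread('pics/t5.png')[110:270,150:350]
cv2.imwrite('pics/c11.png',np.hstack([cv2.resize(a,(400,348)),cv2.resize(b,(400,348))]))
```

```text
[562.12209614 322.7631859 ]
[562.59835261 322.85342671 222.94279146] 86.7 [-0.34310488 -0.10997755  0.21160382]
```

View pics/c11.png

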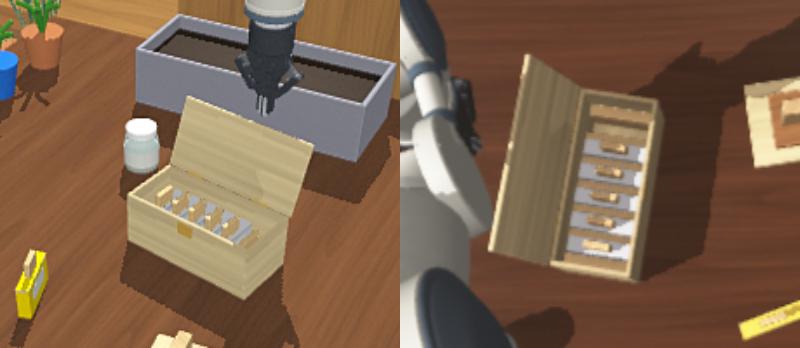

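Run:
```python
from pick import *
for y,r in ((120,80),(90,40),(70,40),(56,30)):
    p=b2w(0,y); h=move_l([p[0],p[1],222],rate=r,until_force=12); s=get_state();print(y,h,s['eef_pos'].round(1),s['force'].round(2))
    if h: break
shot("scene","pics/s6.png");shot("top","pics/t6.png")
a=cv2.imread('pics/s6.png')[50:250,250:480];b=cv2.imread('pics/t6.png')[110:270,150:350]
cv2.imwrite('pics/c12.png',np.hstack([cv2.resize(a,(400,348)),cv2.resize(b,(400,348))]))
```

```text
120 False [554.4 278.4 222.1] [0.54 0.65 0.14]
90 False [549. 249. 222.] [ 0.74 -0.23 -0.48]
70 False [545.6 229.1 222.1] [-0.13 -0.8  -0.64]
56 False [543.1 215.4 222. ] [ 0.52  0.09 -0.41]
```

View pics/c12.png

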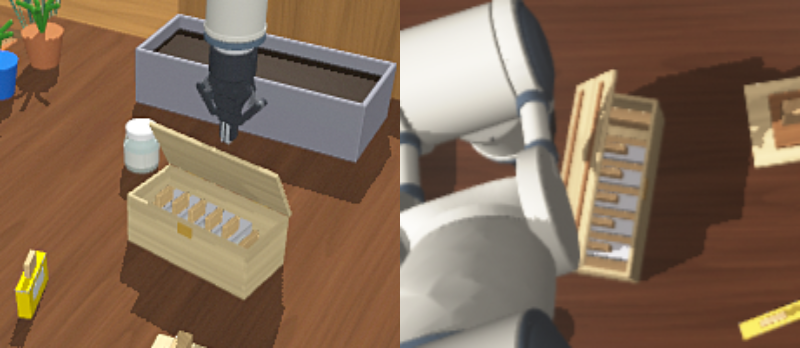

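Run:
```python
from pick import *
dwell(0.1)
shot("scene","pics/s7.png");shot("top","pics/t7.png");print(get_state()['clock'],get_state()['force'])
a=cv2.imread('pics/s7.png')[50:250,250:480];b=cv2.imread('pics/t7.png')[110:270,150:350]
cv2.imwrite('pics/c13.png',np.hstack([cv2.resize(a,(400,348)),cv2.resize(b,(400,348))]))
```

```text
89.975 [0.15336403 0.07835657 0.22761383]
```

View pics/c13.png

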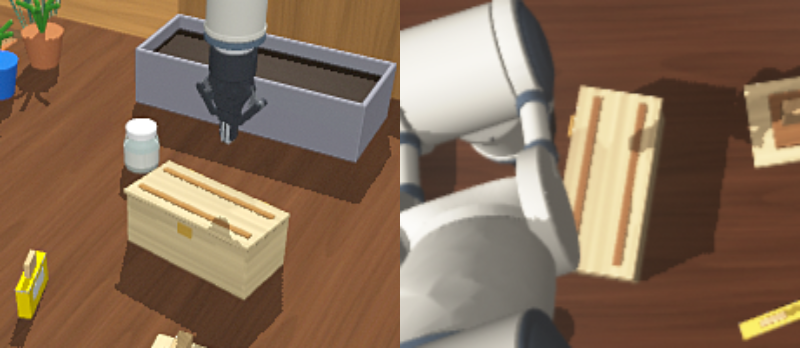

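The lid has fallen shut without contact. I'll back off, do a final check, and hand in.

Run:
```python
from pick import *
p=get_state()['eef_pos']; move_l([p[0],p[1],330],rate=150); move_pose([300,480,330],down(BY+np.pi/2)); dwell(0.5)
shot("scene","pics/s8.png");shot("top","pics/t8.png");print(get_state()['clock'])
```

```text
92.7917
```

View pics/s8.png

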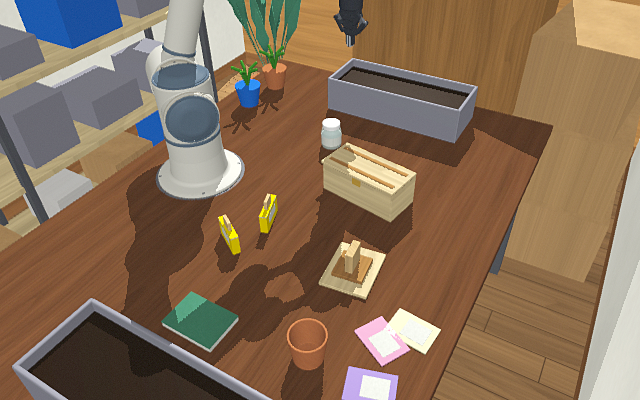

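View pics/t8.png

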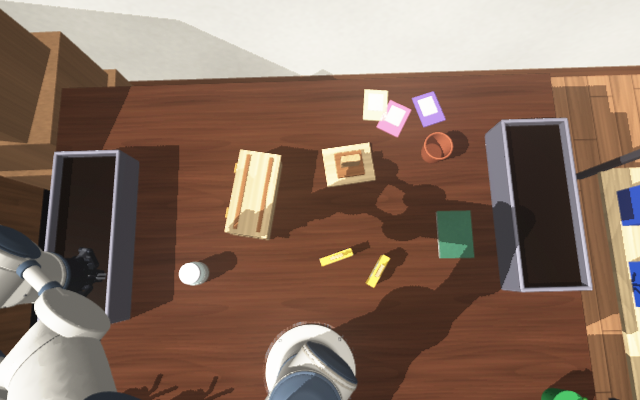

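The lid is shut at (255,195) in the top view. The tamper is on the board, and the jar, pot, notebook and yellow tins are where they started.

```bash
python3 -c "
from workcell import *
print(job_done())"
```

```text
the job is handed in; nothing more can be done
None
```

The job is done and handed in at about 93 s of the 210 s allowed.

- **Tamper:** It stands flat on the board, about 2–3 mm from the middle by the last wrist picture.
- **Tins:** All four grey tins from the table went into slots 4, 3, 2 and 1. Each stopped on contact at the height of the slot floor. The tin already in slot 0 stayed there, and slot 5 is empty. The two yellow tins were not touched.
- **Lid:** I tipped it from behind past upright, and it fell shut on its own with no contact force reading after it let go.
- **Last check:** The final pictures show the lid shut, and the pot, jar and notebook where they started.

No check failed, and I saw no tin knocked aside. The first rough reading of the box's position from the top camera was about 4 mm off in y. I used two wrist-camera fits instead, which agreed with each other to within 1 mm.

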